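Make up two lantern kits

ROBOT

A 6-joint arm with a two-finger parallel gripper is mounted at the origin on the work surface. World frame = base frame: x ahead of the robot, y to its left, z up, the work surface at z = 0. Lengths are in m, angles in rad, forces in N, time in s.
With the tool pointing down it reaches from about 0.35 to 0.775 m from the base axis. Payload 7.3 kg.
Tool frame: the origin (TCP) lies at the very end of the fingers, on their centre line; the grasp point (between the pads) lies grip_point_offset behind it (grip_point_offset is the distance from the TCP to the grasp point, in m); z points along the fingers, y is the direction in which the jaws open and shut (so a half turn about z gives the same grasp; the last joint's range is limited). The gripper opens to 92 mm and grips with 3 to 60 N. Pads are 19 mm wide; open, the fingers measure 130 mm over their backs; the gripper's body (75 mm by 190 mm) begins 47 mm behind the grasp point.
Start: joints at [1.017, 0.342, 1.524, -0, 1.275, -0.146], TCP at [0.208, 0.482, 0.227] pointing down, gripper open.
Joint ranges: [-2.53, 2.53], [-0.77, 2.02], [0.04, 2.7], [-1, 4.14], [0.28, 2.66], [-3.11, 3.11]. Speed limits (rad/s): [2.57, 2.57, 3.14, 3.14, 3.14, 3.14].

INTERFACE

Orientations are given as [roll, pitch, yaw] about the fixed x, y, z axes, in that order (R = Rz(yaw) Ry(pitch) Rx(roll)).
In Python, from cell import * gives the robot as it stands.
- The arm moves only by the shell command python3 -m inch 'ROWS' [OPENING] [FORCE]. ROWS is JSON, a list that holds one entry, the list of rows, each a list of 4 numbers: the shift along the tool's x, y, z in mm, then the turn about the tool's z in rad. In form: [[[x, y, z, roll], ...]]. A call has 1 to 10 rows; each row shifts and turns the commanded pose from where the row before left it, along the tool's axes as they then stand; what a row does not reach is not made up. A row lasts 1/8 s, in which the tool goes at most 62.5 mm and 10.7 degrees, less where a joint would pass 70% of its speed; a pose out of reach is approached as far as the arm can. A call with a gripper value outside its range is refused whole. OPENING is the closure, from -1 (fully open) to 1 (shut), set as the call begins (- or left out, the last holds). The fingers move at their own pace and stop on an object; FORCE is the grip in N (left out, the last holds). Time passes only in rows, so rows that do not move let the fingers close. It gives the time, the measured TCP pose, the force and the opening at its end, in the units of the state.
- observe(): the state, without advancing time (a new reading comes with each control period).
- read_camera(name): name is "scene" or "side" or "wrist"; returns a dict with "img" (384x512x3 uint8, blue, green, red), "fx", "fy", "cx", "cy" (pixels), "eye" and "rotation" of the camera in the world; the wrist camera has in their place "T_tool_cam" (4x4, takes a point from camera to tool coordinates, whose origin is the TCP and whose axes are the flange's). Camera axes: x right, y down, z forward; pixel columns grow to the right and rows downward; lengths in m; the calibration is good to about 2 mm. A picture is of the moment at which its call begins: read the wrist's pose just before it. There is no depth.
- hand_in(): hands the job in, once; it reports no verdict.
Trained networks look in the newest picture that a camera, given by its name, has taken for a name from the list of things; names that differ only in an ending like _2 or _b are one class to them, and where a whole thing is asked for, a point or a joint stands for the part that bears it (a point fixed in the world has none). Each returns a list of dicts, best first, with "conf" (0 to 1); they miss things now and then, are a little off and sometimes report something else, mostly with a low value. They report only what shows in the picture. A call takes as long as a camera call. They do not tell look-alikes from the thing itself.
- boxes_of(camera, label): "at" ([row, column] in pixels, amid what is visible of it).
- place_of(camera, label): "at" ([row, column] in pixels: a listed point, or the origin of a listed thing).
The state is a dict: "time": time; "qpos": joint angles; "qvel": joint speeds; "joint_efforts": joint torques, N m; "tool_pos": TCP position; "tool_rot": TCP orientation; "contact_force": force on the tool from outside, world axes, zero at the start; "torque": the same for the moment, N m; "opening": finger opening in m.
Only numpy, scipy, OpenCV 4.12 (cv2) and the standard library are available. Lean on these libraries where they do the work, as an engineer would, in place of code of your own. Each camera call takes 0.05 s, during which the arm holds its last target. There are 200 camera calls.

TASK

Make up the two kits of brass fittings, one piece to a compartment: the miniature square lantern, the tall slim coupling and the ball finial go in the three-compartment tray; the square box and the short wide coupling go in the two-compartment tray. Stand each piece upright and flat on its compartment's floor, in whichever compartment of its tray you like, setting it down rather than dropping it. Leave the bell cup, the steel nut and the amber jar where they are.

Things in the scene. Friction and masses are not known exactly. Their poses are not given: they have to be found in the camera images.
- lantern_cage: miniature square brass lantern: 44 x 44 mm base plate 6 mm thick, four thin corner posts, and a solid square 44 x 44 mm head from 66 to 90 mm up, on which sits a round boss 20 mm across, 6 mm high (96 mm in all). About 0.2 kg. Grip the head across two parallel side faces. Stands upright; origin under the centre of the base, z up, x and y square to its sides
- tall_coupling: tall slim round brass coupling, 28 mm across, 80 mm high, three smooth collars (0-22, 29-51 and 58-80 mm up) with grooves 21 mm across between them and a small dark bore 12 mm across in its top. About 0.2 kg. Stands upright; origin under its centre, z up along its axis
- ball_finial: brass ball finial: ball 40 mm across, its centre 40 mm up (top at 60 mm), on a thin 16 mm neck and a flat round foot 36 mm across, 8 mm thick. About 0.2 kg. Stands upright on its foot; origin under the centre of the foot, z up
- square_box: plain closed brass box, a 44 x 44 mm square 44 mm high, with four small steel screw heads and a dark 18 mm hole in its top. About 0.2 kg. Origin under its centre, z up, x and y square to its sides
- short_coupling: short wide round brass coupling, 44 mm across, 45 mm high, two collars (0-12.5 and 21-45 mm up) with a groove between, and a dark bore 22 mm across in its top. About 0.25 kg. Stands upright; origin under its centre, z up along its axis
- bell_cup: brass bell cup, not wanted in either kit: flares from a 24 mm foot to a 56 mm rim, 40 mm high, its top slightly dished and without a bore. Stays where it stands. Origin under its centre, z up
- hex_nut: large dark steel hexagon nut lying flat, 46 mm across flats, 26 mm high. Stays where it is. Origin under its centre, z up
- rivet_jar: small amber glass jar with a white cap, 48 mm across, 58 mm high. Stays where it stands. Origin under its centre, z up
- three_tray: the longer kit tray, grey steel, fixed, 232 mm long (its x) by 80 mm wide (y), three compartments in a row along x, each 72 x 72 mm inside, centres at x = -76, 0 and +76 mm, y = 0. Walls and dividers 4 mm thick, tops 16 mm above the bench; floor 5 mm above the bench. Origin on the bench under the tray's centre, z up. Takes the standing-lantern kit
- two_tray: the shorter kit tray, grey steel, fixed, 156 mm long (its x) by 80 mm wide (y), two compartments in a row along x, each 72 x 72 mm inside, centres at x = -38 and +38 mm, y = 0. Walls and dividers 4 mm thick, tops 16 mm above the bench; floor 5 mm above the bench. Origin on the bench under the tray's centre, z up. Takes the wall-light kit
There are look-alikes about, which are no part of the job. What is shaped like the ball_finial but purple or turquoise is not meant.

How it is judged:
By the outcome, as a careful person would: the job done as asked, in the order asked, and still so for the second after the job is handed in, with the robot touching nothing.
It also fails if it takes over 118 s, if anything falls off the work surface, if the arm or the gripper's body presses on something with over 40 N, if the wrist force passes 120 N, or if a joint passes its speed limit or range.

## Working session

There is one attempt and no reset: what is moved stays moved. The work goes in short steps, Python scripts to look and compute and a shell command to move; the robot and the scene stay as the last step left them, time stands still between calls to the robot, and variables do not carry over. Pictures are saved under pics/ and viewed, about 12 in all and at most 16, crops included, and the job is handed in when it is done.

```bash
ls; mkdir -p pics
cat > h.py <<'E'
from cell import *
import numpy as np, cv2
from scipy.spatial.transform import Rotation as R
def cam(name):
    s=observe(); c=read_camera(name)
    if name=="wrist":
        T=np.eye(4); T[:3,3]=s["tool_pos"]; T[:3,:3]=R.from_euler("xyz",s["tool_rot"]).as_matrix()
        M=T@np.array(c["T_tool_cam"]); c["eye"]=M[:3,3]; c["rotation"]=M[:3,:3]
    c["eye"]=np.array(c["eye"]); c["rotation"]=np.array(c["rotation"]); return c
def ray(c,at,z):
    v,u=at; d=c["rotation"]@np.array([(u-c["cx"])/c["fx"],(v-c["cy"])/c["fy"],1])
    return c["eye"]+d*(z-c["eye"][2])/d[2]
def proj(c,p):
    q=c["rotation"].T@(np.array(p)-c["eye"]); return [c["fx"]*q[0]/q[2]+c["cx"],c["fy"]*q[1]/q[2]+c["cy"]]
E
python3 - <<'E'
from h import *
s=observe();print(s)
L=["lantern_cage","tall_coupling","ball_finial","square_box","short_coupling","bell_cup","hex_nut","rivet_jar","three_tray","two_tray"]
for n in ["scene","side"]:
    c=cam(n); cv2.imwrite(f"pics/{n}0.png",cv2.resize(c["img"],(800,600)))
    print(n,c["eye"].round(3),c["rotation"].round(3).tolist(),c["fx"])
    for l in L:
        for d in place_of(n,l)[:3]: print(l,np.round(d["at"],1),round(d["conf"],2),ray(c,d["at"],0.005 if 'tray' not in l else 0).round(3))
E
```

```text
pics
{'time': 0.0, 'qpos': array([ 1.01698821e+00,  3.42733256e-01,  1.52501217e+00,  5.73643282e-06,
        1.27539344e+00, -1.46010197e-01]), 'qvel': array([-0.00121384, -0.00251821, -0.00051288, -0.00153346, -0.00079657,
       -0.00045827]), 'joint_efforts': array([-6.71018061e-04, -4.31241095e+01, -2.44222122e+01,  7.16894190e-02,
        5.60329249e-02, -1.20564837e-04]), 'tool_pos': array([0.20797755, 0.48160873, 0.22604119]), 'tool_rot': array([-3.14006369e+00, -2.30388650e-04,  2.73379289e+00]), 'contact_force': array([-0.1434555 ,  0.52263931, -0.21553662]), 'torque': array([-0.02332376, -0.04213968, -0.04959385]), 'opening': 0.0917304403608616}
scene [ 1.529 -0.493  0.738] [-2.167, 0.011, 1.074] 464.2555816209178Traceback (most recent call last):
  File "<stdin>", line 8, in <module>
  File "h.py", line 12, in ray
    return c["eye"]+d*(z-c["eye"][2])/d[2]
                                      ~^^^
IndexError: invalid index to scalar variable.
```

```bash
python3 -c "
import cell;print(cell.grip_point_offset)"; ls
```

```text
0.0188
h.py
pics
```

View pics/scene0.png

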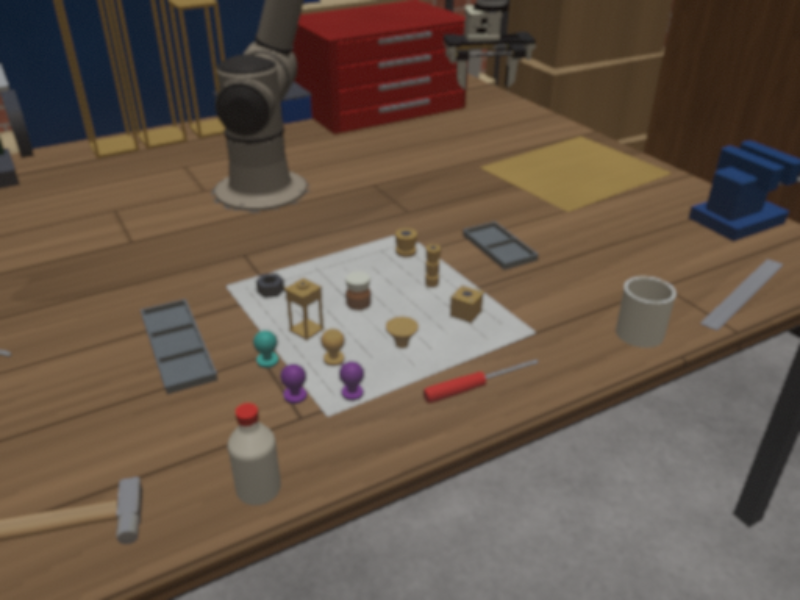

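The scene view (800x600) shows the lantern at (304,308), brass finial (333,345), tall coupling (432,265), short coupling (405,242) and box (466,303). Decoys are the turquoise finial (265,347), two purple finials (293,380) and (352,378), and the bell cup (402,332). The rotation is given as roll, pitch, yaw, so I'll fix my helper.

```bash
sed -i 's/c\["rotation"\]=np.array(c\["rotation"\]); return c/r=np.array(c["rotation"]); c["rotation"]=r if r.ndim==2 else R.from_euler("xyz",r).as_matrix(); return c/' h.py
cat > look.py <<'E'
from h import *
import sys
L=["lantern_cage","tall_coupling","ball_finial","square_box","short_coupling","bell_cup","hex_nut","rivet_jar","three_tray","two_tray"]
for n in sys.argv[2:]:
    c=cam(n); cv2.imwrite(f"pics/{n}{sys.argv[1]}.png",cv2.resize(c["img"],(800,600)))
    print(n,c["eye"].round(3),c["fx"])
    for l in L:
        for d in place_of(n,l)[:4]:
            if d["conf"]>.2: print(l,np.round(np.array(d["at"])*1.5625),round(d["conf"],2),ray(c,d["at"],0).round(3)[:2])
E
python3 look.py 1 scene side
```

```text
scene [ 1.529 -0.493  0.738] 464.2555816209178
lantern_cage [330. 313.] 0.68 [ 0.578 -0.121]
lantern_cage [343. 399.] 0.54 [ 0.683 -0.01 ]
tall_coupling [282. 434.] 0.67 [0.55  0.142]
ball_finial [392. 352.] 0.91 [ 0.757 -0.135]
ball_finial [363. 268.] 0.85 [ 0.624 -0.223]
ball_finial [362. 331.] 0.7 [ 0.674 -0.132]
ball_finial [393. 297.] 0.56 [ 0.716 -0.21 ]
square_box [314. 463.] 0.96 [0.663 0.132]
short_coupling [254. 410.] 0.55 [0.434 0.157]
short_coupling [340. 399.] 0.21 [ 0.676 -0.006]
bell_cup [344. 402.] 0.66 [ 0.688 -0.007]
hex_nut [290. 270.] 0.6 [ 0.422 -0.14 ]
rivet_jar [300. 354.] 0.61 [ 0.528 -0.017]
three_tray [343. 177.] 0.8 [ 0.5   -0.338]
two_tray [246. 503.] 0.9 [0.501 0.338]
side [ 0.318 -0.556  0.56 ] 352.2130092448762
lantern_cage [364. 419.] 0.62 [ 0.578 -0.127]
lantern_cage [324. 361.] 0.34 [ 0.543 -0.018]
tall_coupling [267. 327.] 0.84 [0.552 0.132]
ball_finial [398. 489.] 0.94 [ 0.628 -0.219]
ball_finial [365. 548.] 0.79 [ 0.73  -0.211]
ball_finial [342. 467.] 0.62 [ 0.659 -0.122]
ball_finial [321. 532.] 0.61 [ 0.767 -0.132]
square_box [240. 387.] 0.9 [0.673 0.152]
short_coupling [284. 252.] 0.58 [0.43  0.148]
bell_cup [291. 443.] 0.71 [ 0.687 -0.012]
hex_nut [415. 322.] 0.96 [ 0.43  -0.141]
hex_nut [219. 262.] 0.45 [0.501 0.323]
hex_nut [287. 249.] 0.32 [0.424 0.144]
rivet_jar [290. 250.] 0.67 [0.422 0.136]
rivet_jar [322. 361.] 0.63 [ 0.544 -0.015]
three_tray [521. 465.] 0.94 [ 0.511 -0.34 ]
two_tray [216. 263.] 0.78 [0.506 0.332]
```

View pics/side1.png

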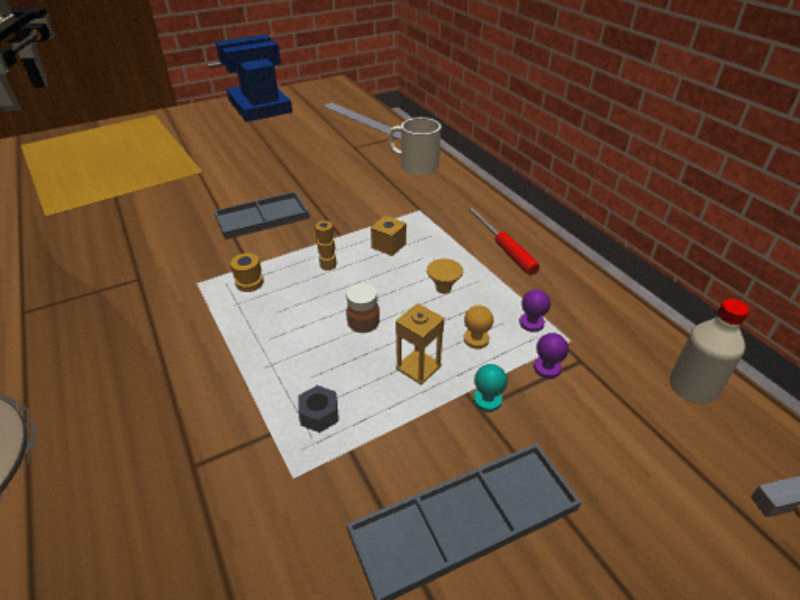

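```bash
python3 -m inch '[[[0,0,0,0.166],[0,0,0,0.166],[0,0,0,0.166],[0,0,0,0.166],[0,0,0,0.166],[0,0,0,0.166],[0,0,0,0.166]]]' && python3 -m inch '[[[-40,30,-17,0],[-40,30,-17,0],[-40,30,-17,0],[-40,30,-17,0],[-40,30,-17,0],[-40,30,-17,0],[-40,30,-17,0],[-40,30,-17,0],[-40,30,-17,0],[-40,30,-17,0]]]'; python3 -m inch '[[[-40,0,0,0],[-40,0,0,0],[0,0,0,0],[0,0,0,0]]]'; python3 look.py 2 wrist
```

```text
time: 2.08
tool_pos: [0.2082, 0.482, 0.2267]
tool_rot: [3.142, -0.0, 1.566]
contact_force: [0.7, -0.7, 0.1]
opening: 0.0919
time: 3.32
tool_pos: [0.5093, 0.0808, 0.3975]
tool_rot: [3.141, -0.0, 1.572]
contact_force: [0.8, 0.5, 0.4]
opening: 0.0916
time: 3.82
tool_pos: [0.5086, 0.0027, 0.3968]
tool_rot: [3.141, -0.001, 1.572]
contact_force: [-0.0, 0.1, 0.3]
opening: 0.0916
wrist [0.508 0.067 0.555] 291.32006566707133
lantern_cage [341. 444.] 0.6 [ 0.566 -0.126]
tall_coupling [126. 436.] 0.88 [0.55  0.134]
ball_finial [413. 486.] 0.63 [ 0.624 -0.228]
ball_finial [352. 601.] 0.58 [ 0.769 -0.141]
ball_finial [341. 525.] 0.53 [ 0.671 -0.126]
ball_finial [343. 447.] 0.52 [ 0.57  -0.129]
square_box [131. 541.] 0.89 [0.672 0.129]
bell_cup [338. 522.] 0.6 [ 0.666 -0.122]
bell_cup [252. 544.] 0.57 [ 0.686 -0.011]
hex_nut [352. 336.] 0.97 [ 0.426 -0.142]
rivet_jar [256. 431.] 0.66 [ 0.547 -0.016]
rivet_jar [114. 326.] 0.58 [0.425 0.147]
```

View pics/wrist2.png

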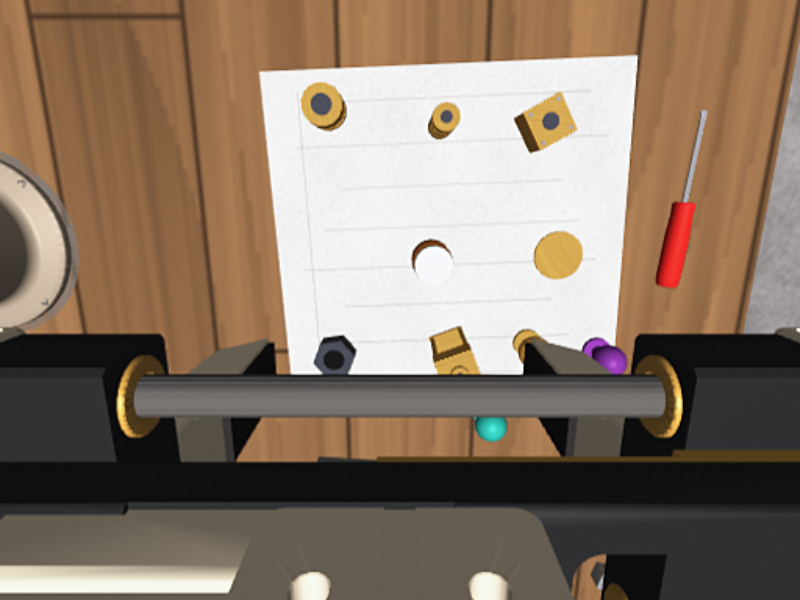

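The wrist view shows, from above, the short coupling's bore at (321,104), the tall coupling's at (446,117) and the box's hole at (550,121), with the box turned about 30°. The bell cup top (558,255) has no bore. The lantern boss (459,372) is half hidden, and the tray needs a shifted view.

```bash
python3 -m inch '[[[-42,0,0,0],[-42,0,0,0],[-42,0,0,0],[-42,0,0,0],[-42,0,0,0],[-42,0,0,0],[0,0,0,0],[0,0,0,0]]]'; python3 look.py 3 wrist
```

```text
time: 5.38
tool_pos: [0.5089, -0.2494, 0.3966]
tool_rot: [-3.142, -0.001, 1.572]
contact_force: [0.6, 0.5, 0.1]
opening: 0.0916
wrist [ 0.508 -0.185  0.554] 291.32006566707133
lantern_cage [131. 454.] 0.92 [ 0.571 -0.124]
tall_coupling [134. 452.] 0.44 [ 0.569 -0.127]
ball_finial [132. 542.] 0.94 [ 0.673 -0.124]
ball_finial [139. 624.] 0.94 [ 0.767 -0.132]
ball_finial [215. 494.] 0.84 [ 0.622 -0.219]
ball_finial [211. 578.] 0.81 [ 0.723 -0.214]
bell_cup [ 28. 563.] 0.65 [ 0.687 -0.017]
hex_nut [147. 325.] 0.95 [ 0.422 -0.141]
hex_nut [318. 403.] 0.38 [ 0.514 -0.347]
rivet_jar [ 24. 436.] 0.62 [ 0.549 -0.013]
three_tray [312. 398.] 0.94 [ 0.507 -0.34 ]
```

View pics/wrist3.png

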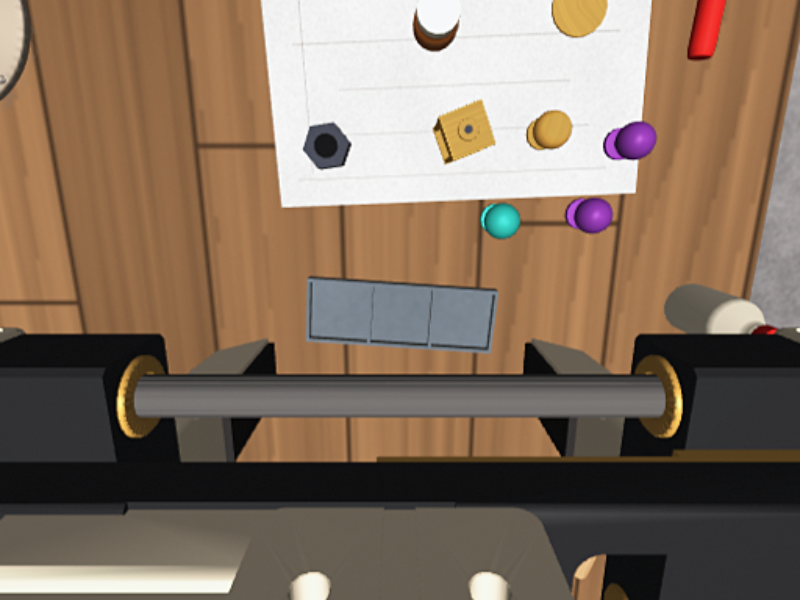

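The view shows the lantern boss at (469,129), with its head turned about 25°, the brass ball at (552,129) and purple balls at (636,140) and (592,215). The turquoise ball is at (501,220), and the tray has corners near (308,277), (497,290), (491,352) and (306,342). Candidates for the finial: brass (552,129), turquoise (501,220), purple (592,215) and purple (636,140), so I take the brass one. Next is a close crop to confirm it, plus the geometry.

Run:
```python
from h import *
c=cam("wrist"); im=c["img"]; cv2.imwrite("pics/w4.png",im)
a=cv2.resize(im[50:160,250:430],None,fx=4.4,fy=4.4,interpolation=cv2.INTER_CUBIC); cv2.imwrite("pics/crop4.png",a)
f=1.5625
w=lambda u,v,z: ray(c,(v/f,u/f),z).round(4)
print("boss",w(469,129,.096),"ball",w(552,129,.04))
hsv=cv2.cvtColor(im,cv2.COLOR_BGR2HSV)
# tray mask: greyish dark blue in region
m=np.zeros(im.shape[:2],np.uint8); sub=hsv[165:236,180:335]
m[165:236,180:335]=((sub[...,0]>85)&(sub[...,0]<130)).astype(np.uint8)*255
cn=max(cv2.findContours(m,0,2)[0],key=cv2.contourArea)
P=np.array([ray(c,(p[0][1],p[0][0]),.012)[:2] for p in cn],np.float32)
r=cv2.minAreaRect(P);print("tray",r)
```

```text
boss [ 0.5746 -0.1326  0.096 ] ball [ 0.6711 -0.126   0.04  ]
tray ((0.5098140835762024, -0.3400903344154358), (0.08121708035469055, 0.23248665034770966), 86.08183288574219)
```

View pics/crop4.png

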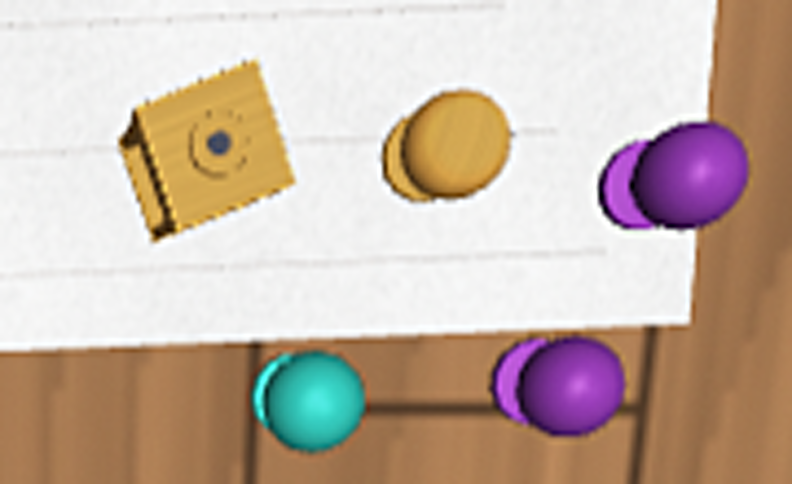

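The crop confirms the brass finial at crop (455,145), apart from the turquoise and purple ones. The lantern edges are turned about +19°. Next I cross-check the positions between cameras.

Run:
```python
from h import *
from scipy.optimize import least_squares
f=1.5625
S=cam("scene");D=cam("side");W=cam("wrist");W2=dict(W);W2["eye"]=W["eye"]+[-.0003,.2521,.0002]
pts={"lantern":(.096,(304,283),(420,316),(W,469,129)),"finial":(.040,(333,340),(479,319),(W,552,129)),
"tall":(.08,(433,248),(324,226),(W2,446,117)),"box":(.044,(467,293),(389,226),(W2,550,121)),"short":(.045,(406,234),(246,261),(W2,321,104))}
for k,(z,a,b,w) in pts.items():
    print(k,*[ray(c,(v/f,u/f),z)[:2].round(4) for c,(u,v) in ((S,a),(D,b),(w[0],w[1:]))])
```

```text
lantern [ 0.5735 -0.1289] [ 0.574  -0.1319] [ 0.5745 -0.1327]
finial [ 0.6702 -0.1246] [ 0.6729 -0.1245] [ 0.671  -0.1262]
tall [0.5556 0.1333] [0.554  0.1317] [0.5537 0.1322]
box [0.666  0.1357] [0.6671 0.1311] [0.6668 0.1334]
short [0.4298 0.1496] [0.4287 0.1503] [0.4265 0.1495]
```

```bash
python3 -m inch '[[[29,16,25,0],[29,16,25,0],[29,16,25,0],[30,17,25,0],[0,0,35,-0.165],[0,0,35,-0.165],[0,0,35,0],[0,0,30,0],[0,0,0,0],[0,0,0,0]]]' -1 25
```

```text
time: 7.38
tool_pos: [0.5745, -0.133, 0.163]
tool_rot: [3.14, 0.001, 1.902]
contact_force: [0.2, 0.7, -0.2]
opening: 0.0918
```

```bash
python3 -m inch '[[[0,0,35,0],[0,0,35,0],[0,0,34,0],[0,0,0,0]]]' - 25 && python3 -m inch '[[[0,0,0,0],[0,0,0,0],[0,0,0,0],[0,0,0,0],[0,0,0,0],[0,0,0,0]]]' 1 25
```

```text
time: 7.88
tool_pos: [0.5732, -0.1325, 0.057]
tool_rot: [-3.14, -0.002, 1.902]
contact_force: [-0.7, 0.2, 0.4]
opening: 0.0921
time: 8.62
tool_pos: [0.5739, -0.1327, 0.0578]
tool_rot: [3.141, 0.0, 1.902]
contact_force: [-0.6, -0.5, 1.3]
opening: 0.0444
```

```bash
python3 -m inch '[[[0,0,-25,0],[0,0,-40,0],[0,0,-35,0],[0,0,0,0.133],[0,0,0,0.133],[0,0,0,0.133],[0,0,0,0]]]' && python3 -m inch '[[[-20,-12,0,0],[-42,-25,0,0],[-42,-25,0,0],[-42,-25,0,0],[-42,-25,0,0],[-23,-14,0,0],[0,0,0,0],[0,0,0,0]]]'
```

```text
time: 9.5
tool_pos: [0.5735, -0.1325, 0.1573]
tool_rot: [-3.141, -0.0, 1.504]
contact_force: [-0.4, 0.5, -2.2]
opening: 0.0442
time: 10.5
tool_pos: [0.434, -0.334, 0.1575]
tool_rot: [-3.142, -0.001, 1.504]
contact_force: [-0.1, 0.3, -0.9]
opening: 0.0445
```

```bash
python3 -m inch '[[[0,0,35,0],[0,0,35,0],[0,0,20,0],[0,0,0,0],[0,0,0,0]]]' && python3 -m inch '[[[0,0,2,0],[0,0,1.5,0],[0,0,1,0],[0,0,0,0],[0,0,0,0]]]'
```

```text
time: 11.12
tool_pos: [0.4347, -0.3344, 0.0686]
tool_rot: [3.14, 0.001, 1.504]
contact_force: [-0.7, 0.1, -1.0]
opening: 0.0442
time: 11.75
tool_pos: [0.4338, -0.3346, 0.0632]
tool_rot: [3.142, -0.0, 1.503]
contact_force: [-0.4, -0.3, -2.4]
opening: 0.0438
```

```bash
python3 -m inch '[[[0,0,0.7,0],[0,0,0,0],[0,0,0,0]]]'; python3 -m inch '[[[0,0,0.7,0],[0,0,0,0],[0,0,0,0]]]'
```

```text
time: 12.12
tool_pos: [0.4339, -0.3347, 0.0628]
tool_rot: [3.141, 0.0, 1.503]
contact_force: [-1.1, -0.2, 2.9]
opening: 0.0441
time: 12.5
tool_pos: [0.434, -0.3348, 0.0627]
tool_rot: [3.141, 0.001, 1.503]
contact_force: [-2.2, 1.9, 8.7]
opening: 0.0444
```

```bash
python3 -m inch '[[[0,0,0,0],[0,0,0,0],[0,0,0,0],[0,0,-25,0],[0,0,-45,0],[0,0,-40,0],[0,0,0,0]]]' -0.3 && python3 -m inch '[[[45,8,0,0],[48,9,0,0],[48,9,0,0],[48,9,0,0],[48,9,0,0],[48,9,0,0],[48,9,0,0],[48,9,0,0],[48,9,0,0],[45,8,0,0]]]' ; python3 -m inch '[[[0,0,0,0],[0,0,0,0]]]'; python3 -c "
from h import *
c=cam('side');cv2.imwrite('pics/side5.png',cv2.resize(c['img'],(800,600)))"
```

```text
time: 13.38
tool_pos: [0.4351, -0.3359, 0.1749]
tool_rot: [3.137, 0.004, 1.503]
contact_force: [-0.3, 0.7, 0.3]
opening: 0.0597
time: 14.62
tool_pos: [0.5534, 0.1339, 0.1703]
tool_rot: [-3.139, 0.0, 1.503]
contact_force: [1.3, -0.3, 0.9]
opening: 0.0598
time: 14.88
tool_pos: [0.5531, 0.1319, 0.1707]
tool_rot: [-3.14, 0.001, 1.503]
contact_force: [-0.3, -0.5, 0.0]
opening: 0.0596
```

View pics/side5.png

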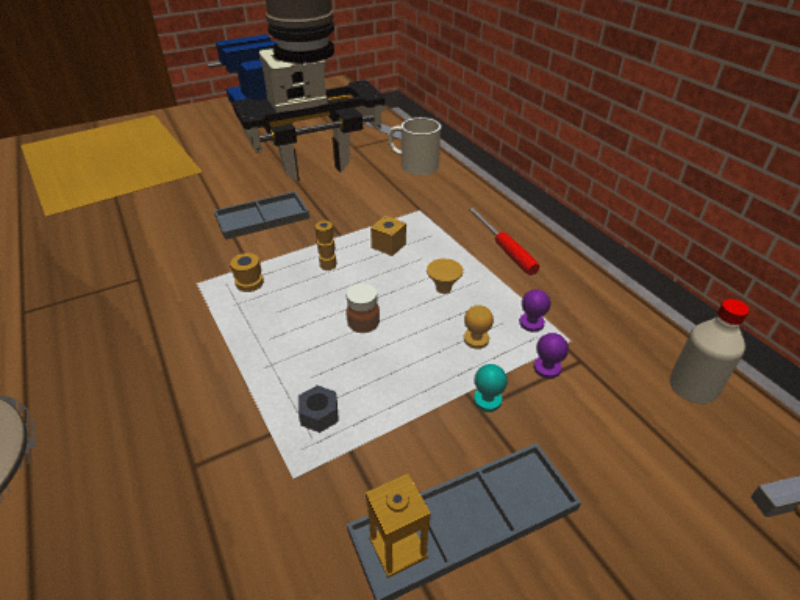

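The lantern stands upright in the end compartment at (400,525), and the gripper hovers over the tall coupling. Descend and grip.

```bash
python3 -m inch '[[[0,1,40,0],[0,0,40,0],[0,0,40,0],[0,0,0,0],[0,0,0,0]]]' && python3 -m inch '[[[0,0,0,0],[0,0,0,0],[0,0,0,0],[0,0,0,0],[0,0,0,0]]]' 1 25; python3 -m inch '[[[0,0,-25,0],[0,0,-45,0],[0,0,-45,0],[0,0,0,0],[0,0,0,0]]]'
```

```text
time: 15.55
tool_pos: [0.5557, 0.1316, 0.0532]
tool_rot: [3.14, -0.0, 1.502]
contact_force: [0.4, 0.4, 0.1]
opening: 0.0595
time: 16.18
tool_pos: [0.5548, 0.1323, 0.0522]
tool_rot: [3.141, -0.0, 1.503]
contact_force: [-1.4, -0.2, 3.0]
opening: 0.0274
time: 16.8
tool_pos: [0.5539, 0.1322, 0.1656]
tool_rot: [-3.139, 0.0, 1.503]
contact_force: [0.3, -0.0, -3.2]
opening: 0.0272
```

```bash
python3 -m inch '[[[-46,-2,0,0],[-48,-1,0,0],[-48,-1,0,0],[-48,-1,0,0],[-48,-1,0,0],[-48,-1,0,0],[-48,-1,0,0],[-48,-1,0,0],[-48,-1,0,0],[-44,-2,0,0]]]'; python3 -m inch '[[[0,0,0,0],[0,0,40,0],[0,0,40,0],[0,0,23,0],[0,0,0,0],[0,0,0,0]]]'
```

```text
time: 18.05
tool_pos: [0.5094, -0.3409, 0.1642]
tool_rot: [-3.138, -0.003, 1.502]
contact_force: [-0.1, -0.0, -1.7]
opening: 0.0274
time: 18.8
tool_pos: [0.5109, -0.3394, 0.0641]
tool_rot: [3.142, -0.0, 1.503]
contact_force: [-0.4, -0.5, -2.3]
opening: 0.0275
```

```bash
python3 -m inch '[[[0,0,2,0],[0,0,2,0],[0,0,1,0],[0,0,0,0],[0,0,0,0]]]';  python3 -m inch '[[[0,0,0.7,0],[0,0,0,0],[0,0,0,0]]]';  python3 -m inch '[[[0,0,0.7,0],[0,0,0,0],[0,0,0,0]]]'
```

```text
time: 19.42
tool_pos: [0.5106, -0.3399, 0.0589]
tool_rot: [3.141, -0.0, 1.503]
contact_force: [-0.3, -0.7, -1.7]
opening: 0.0274
time: 19.8
tool_pos: [0.5106, -0.3398, 0.0581]
tool_rot: [3.142, -0.0, 1.503]
contact_force: [0.2, 0.4, -1.9]
opening: 0.0273
time: 20.18
tool_pos: [0.5106, -0.3398, 0.0574]
tool_rot: [3.142, -0.0, 1.503]
contact_force: [0.3, -0.1, -2.9]
opening: 0.0272
```

```bash
python3 -m inch '[[[0,0,0.7,0],[0,0,0,0],[0,0,0,0]]]';  python3 -m inch '[[[0,0,0.5,0],[0,0,0,0],[0,0,0,0]]]'
```

```text
time: 20.55
tool_pos: [0.5107, -0.34, 0.0572]
tool_rot: [3.141, 0.0, 1.503]
contact_force: [-1.0, 1.2, 3.3]
opening: 0.0275
time: 20.92
tool_pos: [0.5108, -0.3401, 0.0572]
tool_rot: [3.141, 0.001, 1.503]
contact_force: [-2.2, 1.0, 6.5]
opening: 0.027
```

```bash
python3 -m inch '[[[0,0,0,0],[0,0,0,0],[0,0,0,0],[0,0,-25,0],[0,0,-45,0],[0,0,-40,0],[0,0,0,0]]]' -0.1 && python3 -m inch '[[[37,24,0,0],[38,25,0,0],[38,24,0,0],[38,24,0,0],[38,24,0,0],[36,24,0,0],[0,0,0,0],[0,0,0,0]]]' -0.4; python3 -c "
from h import *
c=cam('scene');cv2.imwrite('pics/scene6.png',cv2.resize(c['img'][120:312,60:316],(800,600),interpolation=cv2.INTER_CUBIC))"
```

```text
time: 21.8
tool_pos: [0.5121, -0.341, 0.1698]
tool_rot: [3.136, 0.004, 1.503]
contact_force: [0.5, 0.7, -0.2]
opening: 0.0505
time: 22.8
tool_pos: [0.6699, -0.1254, 0.165]
tool_rot: [-3.14, -0.0, 1.503]
contact_force: [0.5, 0.5, -0.9]
opening: 0.0644
```

View pics/scene6.png

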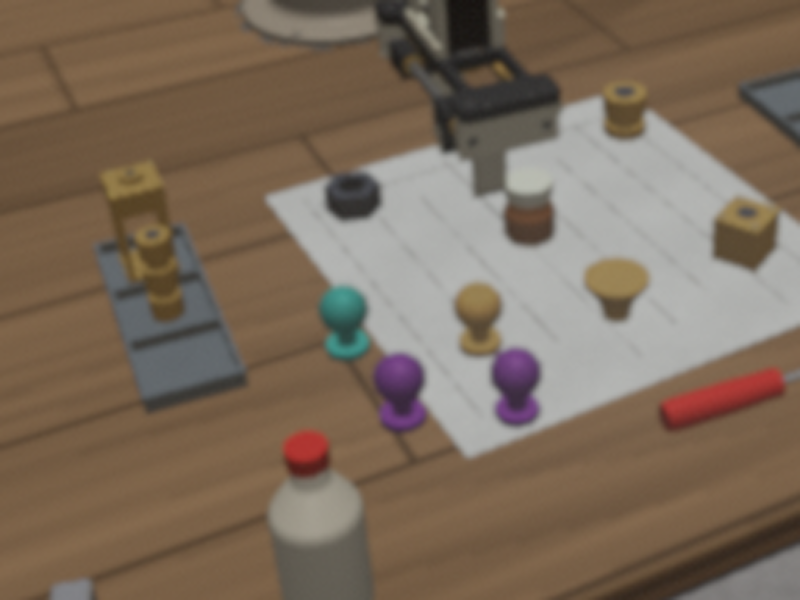

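The tall coupling stands in the middle compartment at (162,275) and the lantern behind it. The brass finial at (478,320) is next.

```bash
python3 -m inch '[[[0,1,45,0],[0,0,45,0],[0,0,40,0],[0,0,14,0],[0,0,0,0],[0,0,0,0]]]' && python3 -m inch '[[[0,0,0,0],[0,0,0,0],[0,0,0,0],[0,0,0,0],[0,0,0,0]]]' 1 25; python3 -m inch '[[[0,0,-25,0],[0,0,-45,0],[0,0,-40,0],[0,0,0,0],[0,0,0,0]]]'
```

```text
time: 23.6
tool_pos: [0.6727, -0.126, 0.0244]
tool_rot: [3.138, 0.001, 1.502]
contact_force: [0.6, -0.6, 0.7]
opening: 0.0642
time: 24.22
tool_pos: [0.6716, -0.1253, 0.0227]
tool_rot: [3.141, 0.0, 1.503]
contact_force: [-1.9, 0.8, 4.3]
opening: 0.0387
time: 24.85
tool_pos: [0.6706, -0.125, 0.1304]
tool_rot: [-3.139, -0.001, 1.503]
contact_force: [-0.2, 0.4, -2.7]
opening: 0.0386
```

```bash
python3 -m inch '[[[-35,-10,0,0],[-40,-12,0,0],[-40,-12,0,0],[-40,-12,0,0],[-40,-12,0,0],[-30,-12,0,0],[0,0,0,0],[0,0,0,0]]]'; python3 -m inch '[[[0,0,40,0],[0,0,40,0],[0,0,17,0],[0,0,0,0],[0,0,0,0]]]';  python3 -m inch '[[[0,0,2,0],[0,0,1.5,0],[0,0,1,0],[0,0,0,0],[0,0,0,0]]]'
```

```text
time: 25.85
tool_pos: [0.5859, -0.3441, 0.1302]
tool_rot: [-3.139, -0.002, 1.503]
contact_force: [0.6, -0.3, -2.5]
opening: 0.0386
time: 26.48
tool_pos: [0.5876, -0.3454, 0.0369]
tool_rot: [3.139, 0.001, 1.503]
contact_force: [0.3, -0.2, -3.2]
opening: 0.0386
time: 27.1
tool_pos: [0.5865, -0.345, 0.0307]
tool_rot: [3.141, -0.0, 1.503]
contact_force: [-0.4, 0.8, -2.0]
opening: 0.0384
```

```bash
python3 -m inch '[[[0,0,1.5,0],[0,0,1,0],[0,0,0,0],[0,0,0,0]]]';  python3 -m inch '[[[0,0,0.7,0],[0,0,0,0],[0,0,0,0]]]';  python3 -m inch '[[[0,0,0.7,0],[0,0,0,0],[0,0,0,0]]]'
```

```text
time: 27.6
tool_pos: [0.5864, -0.345, 0.0282]
tool_rot: [3.142, -0.0, 1.503]
contact_force: [-0.2, 0.1, -1.0]
opening: 0.0387
time: 27.98
tool_pos: [0.5865, -0.3451, 0.0278]
tool_rot: [3.141, 0.0, 1.503]
contact_force: [-0.9, -0.0, -0.2]
opening: 0.0383
time: 28.35
tool_pos: [0.5865, -0.3452, 0.0277]
tool_rot: [3.141, 0.0, 1.503]
contact_force: [-3.1, 1.3, 6.1]
opening: 0.0384
```

```bash
python3 -m inch '[[[0,0,0,0],[0,0,0,0],[0,0,0,0],[0,0,-25,0],[0,0,-45,0],[0,0,-50,0]]]' -0.2 && python3 -m inch '[[[46,-7,-13,0],[46,-7,-13,0],[46,-7,-13,0],[46,-7,-13,0],[46,-7,-13,0],[46,-7,-13,0],[46,-7,-13,0],[46,-7,-13,0],[46,-7,-13,0],[46,-7,-13,0]]]' -1; python3 -m inch '[[[0,0,0,0],[0,0,0,0],[0,0,0,0]]]'; python3 look.py 7 wrist | grep -E "box|short|two|wrist"
python3 - <<'E'
from h import *
c=cam("wrist"); im=c["img"]; f=1.5625
cv2.imwrite("pics/w7.png",cv2.resize(im[0:240,100:420],(800,600),interpolation=cv2.INTER_CUBIC))
hsv=cv2.cvtColor(im,cv2.COLOR_BGR2HSV)
x,y=map(int,proj(c,(.503,.335,.01))); print("tray px",x,y)
m=np.zeros(im.shape[:2],np.uint8);a,b=slice(max(y-45,0),y+45),slice(x-75,x+75)
s=hsv[a,b];m[a,b]=((s[...,0]>85)&(s[...,0]<130)).astype(np.uint8)*255
cn=max(cv2.findContours(m,0,2)[0],key=cv2.contourArea)
P=np.array([ray(c,(p[0][1],p[0][0]),.012)[:2] for p in cn],np.float32);print(cv2.minAreaRect(P))
E
```

```text
time: 29.1
tool_pos: [0.5861, -0.3447, 0.1472]
tool_rot: [-3.14, -0.001, 1.503]
contact_force: [0.7, 0.1, -0.3]
opening: 0.0551
time: 30.35
tool_pos: [0.5476, 0.1202, 0.2773]
tool_rot: [3.141, -0.0, 1.503]
contact_force: [1.2, -0.0, -0.3]
opening: 0.0915
time: 30.72
tool_pos: [0.5478, 0.1174, 0.2763]
tool_rot: [-3.141, 0.0, 1.501]
contact_force: [-1.1, -0.4, 0.3]
opening: 0.0918
wrist [0.551 0.182 0.434] 291.32006566707133
square_box [226. 524.] 0.75 [0.667 0.136]
short_coupling [232. 269.] 0.74 [0.426 0.148]
tray px 209 0
((0.500984787940979, 0.3089989721775055), (0.051644597202539444, 0.15655864775180817), 86.13264465332031)
```

View pics/w7.png

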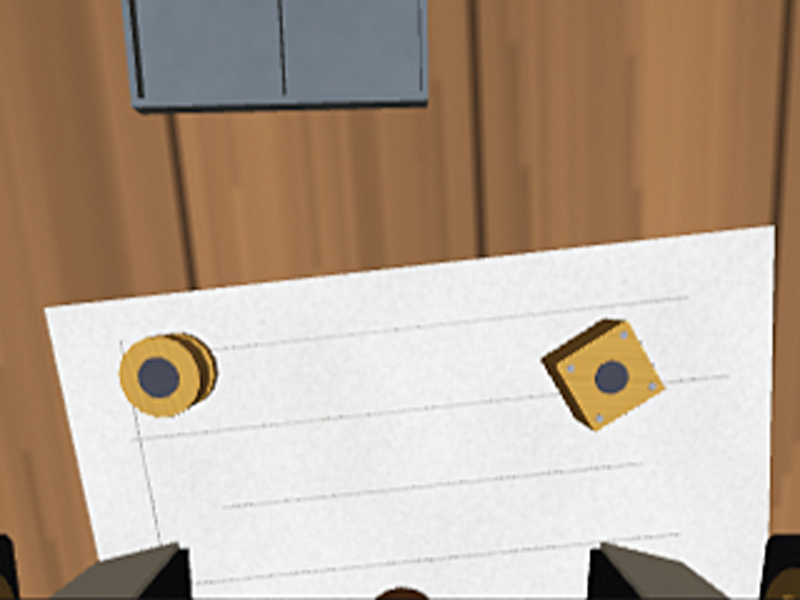

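The two_tray is cut off at the top of this crop. The box's hole is at (612,378) with its edges turned about 26° in the world, and the short coupling's bore is at (158,377). I'll back up slightly for the whole tray.

```bash
python3 -m inch '[[[40,0,-40,0],[40,0,-40,0],[0,0,0,0],[0,0,0,0],[0,0,0,0]]]'
python3 - <<'E'
from h import *
f=1.5625
c=cam("wrist"); im=c["img"]
cv2.imwrite("pics/w8.png",cv2.resize(im[0:240,100:420],(800,600),interpolation=cv2.INTER_CUBIC))
hsv=cv2.cvtColor(im,cv2.COLOR_BGR2HSV)
x,y=map(int,proj(c,(.503,.335,.01))); print("tray px",x,y)
m=np.zeros(im.shape[:2],np.uint8);a,b=slice(max(y-40,0),y+40),slice(x-70,x+70)
s=hsv[a,b];m[a,b]=((s[...,0]>85)&(s[...,0]<130)).astype(np.uint8)*255
cn=max(cv2.findContours(m,0,2)[0],key=cv2.contourArea);print("bbox",cv2.boundingRect(cn))
P=np.array([ray(c,(p[0][1],p[0][0]),.012)[:2] for p in cn],np.float32);print(cv2.minAreaRect(P))
# brass segmentation of box / short coupling
for n,p in (("box",(.667,.133,.044)),("short",(.428,.15,.045))):
    u,v=map(int,proj(c,p)); s=im[v-25:v+25,u-25:u+25].astype(int)
    d=((s.sum(2)<260)&(abs(s[...,2]-s[...,0])<25)).astype(np.uint8)
    k,l,st,ce=cv2.connectedComponentsWithStats(d); 
    for i in range(1,k):
        if st[i,4]>25: print(n,st[i,4],ray(c,(v-25+ce[i][1],u-25+ce[i][0]),p[2]).round(4))
E
```

```text
time: 31.95
tool_pos: [0.5529, 0.1976, 0.3555]
tool_rot: [-3.139, 0.001, 1.502]
contact_force: [0.1, 0.2, 0.5]
opening: 0.0916
tray px 219 74
bbox (170, 53, 99, 55)
((0.5023090839385986, 0.3259982764720917), (0.08003529906272888, 0.15623416006565094), 87.43594360351562)
box 48 [0.6672 0.1342 0.044 ]
short 80 [0.4259 0.1507 0.045 ]
```

View pics/w8.png

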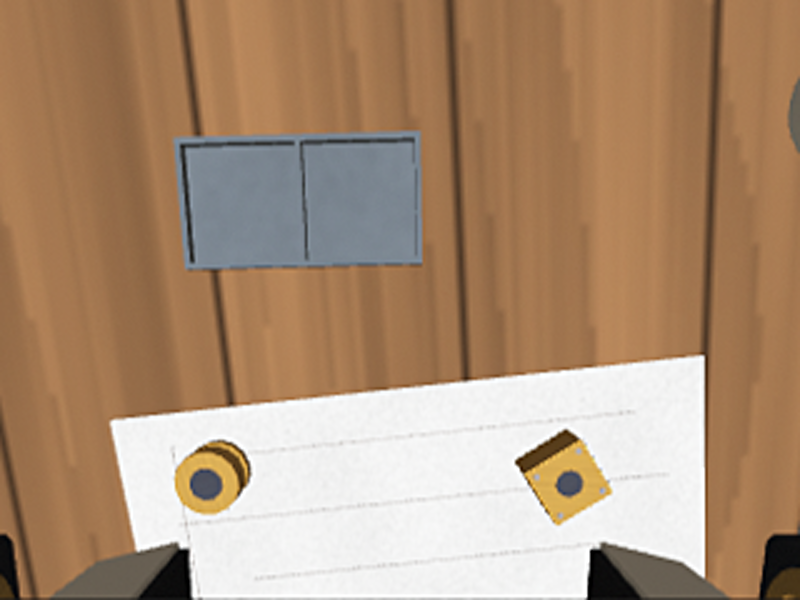

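```bash
python3 -m inch '[[[-14,29,20,0],[-14,30,30,0],[-14,30,30,0],[-14,29,25,0],[0,0,35,-0.132],[0,0,35,-0.132],[0,0,35,-0.132],[0,0,35,-0.132],[0,0,0,0],[0,0,0,0]]]' -1
python3 - <<'E'
from h import *
for n in ("side","scene"):
    c=cam(n); im=c["img"]; hsv=cv2.cvtColor(im,cv2.COLOR_BGR2HSV)
    u,v=map(int,proj(c,(.503,.33,.01)))
    m=np.zeros(im.shape[:2],np.uint8);a,b=slice(v-22,v+22),slice(u-36,u+36)
    s=hsv[a,b];m[a,b]=((s[...,0]>80)&(s[...,0]<135)).astype(np.uint8)*255
    cn=max(cv2.findContours(m,0,2)[0],key=cv2.contourArea)
    P=np.array([ray(c,(p[0][1],p[0][0]),.012)[:2] for p in cn],np.float32);print(n,cv2.minAreaRect(P))
E
```

```text
time: 33.25
tool_pos: [0.6679, 0.1342, 0.1131]
tool_rot: [3.14, 0.001, 2.028]
contact_force: [1.1, 0.3, -0.0]
opening: 0.0916
side ((0.5033939480781555, 0.33402499556541443), (0.07917705178260803, 0.15557755529880524), 87.50052642822266)
scene ((0.5578975677490234, 0.3336388170719147), (0.04326966777443886, 0.07922597229480743), 47.82086181640625)
```

```bash
python3 -m inch '[[[0,0,35,0],[0,0,35,0],[0,0,26,0],[0,0,0,0],[0,0,0,0]]]' && python3 -m inch '[[[0,0,0,0],[0,0,0,0],[0,0,0,0],[0,0,0,0],[0,0,0,0],[0,0,0,0]]]' 1 25; python3 -m inch '[[[0,0,-25,0],[0,0,-45,0],[0,0,-30,0],[0,0,0,0],[0,0,0,0]]]'
```

```text
time: 33.98
tool_pos: [0.6685, 0.1348, 0.018]
tool_rot: [3.138, 0.001, 2.03]
contact_force: [0.4, -0.3, -0.2]
opening: 0.0919
time: 34.72
tool_pos: [0.6672, 0.1346, 0.0158]
tool_rot: [3.142, -0.0, 2.031]
contact_force: [1.3, -0.7, 1.0]
opening: 0.0442
time: 35.35
tool_pos: [0.6661, 0.1345, 0.1139]
tool_rot: [-3.139, -0.001, 2.031]
contact_force: [-1.0, -0.2, -2.1]
opening: 0.0443
```

```bash
python3 -m inch '[[[0,0,0,0.126],[0,0,0,0.126],[0,0,0,0.126],[0,0,0,0.126],[36,-26,0,0],[39,-27,0,0],[39,-27,0,0],[39,-27,0,0],[36,-26,0,0],[0,0,0,0]]]'; python3 -m inch '[[[0,0,0,0],[0,0,40,0],[0,0,40,0],[0,0,5,0],[0,0,0,0],[0,0,0,0]]]'; python3 -c "
from h import *
c=cam('side');cv2.imwrite('pics/side9.png',cv2.resize(c['img'][90:210,100:260],(800,600),interpolation=cv2.INTER_CUBIC))"
```

```text
time: 36.6
tool_pos: [0.5394, 0.3316, 0.1135]
tool_rot: [-3.137, 0.001, 1.531]
contact_force: [0.1, -1.2, -1.3]
opening: 0.044
time: 37.35
tool_pos: [0.544, 0.3295, 0.0327]
tool_rot: [3.139, -0.002, 1.526]
contact_force: [-0.2, 0.1, -2.1]
opening: 0.0443
```

View pics/side9.png

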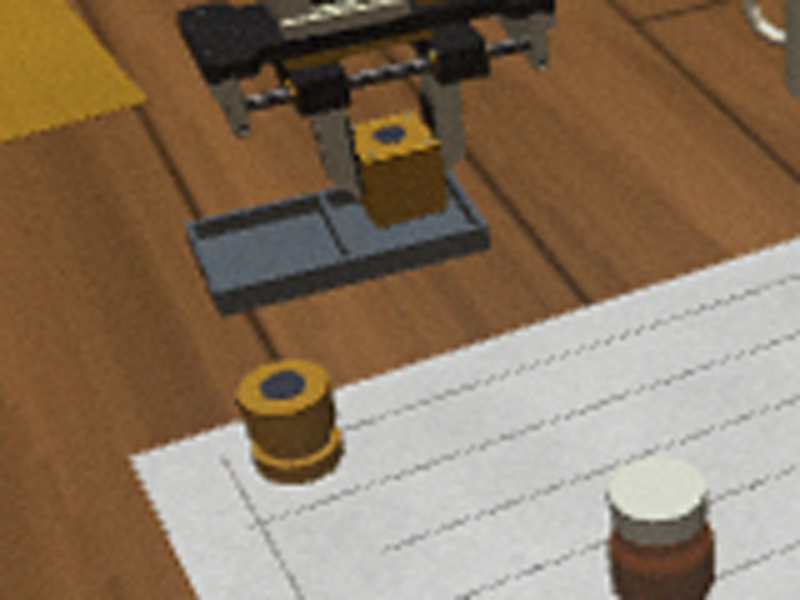

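The box sits centred over the right compartment at (400,175), with bottom corners clear of the walls. Lowering.

```bash
python3 -m inch '[[[0,-2,4,0],[0,0,3,0],[0,0,1,0],[0,0,0,0],[0,0,0,0]]]';  python3 -m inch '[[[0,0,1,0],[0,0,0,0],[0,0,0,0]]]';  python3 -m inch '[[[0,0,0.7,0],[0,0,0,0],[0,0,0,0]]]'
```

```text
time: 38.02
tool_pos: [0.5407, 0.3294, 0.0229]
tool_rot: [3.141, -0.0, 1.527]
contact_force: [-0.0, -0.5, -1.3]
opening: 0.0444
time: 38.4
tool_pos: [0.5407, 0.3294, 0.0218]
tool_rot: [3.142, -0.0, 1.527]
contact_force: [-0.2, 0.0, -2.5]
opening: 0.0441
time: 38.78
tool_pos: [0.5406, 0.3294, 0.0211]
tool_rot: [3.142, -0.0, 1.527]
contact_force: [1.3, -0.9, -1.2]
opening: 0.0441
```

```bash
python3 -m inch '[[[0,0,0.7,0],[0,0,0,0],[0,0,0,0]]]';  python3 -m inch '[[[0,0,0.4,0],[0,0,0,0],[0,0,0,0]]]'
```

```text
time: 39.15
tool_pos: [0.5407, 0.3294, 0.0208]
tool_rot: [3.141, -0.0, 1.527]
contact_force: [-1.1, -0.5, 1.9]
opening: 0.044
time: 39.52
tool_pos: [0.5407, 0.3294, 0.0208]
tool_rot: [3.141, -0.0, 1.527]
contact_force: [-3.4, -0.5, 6.2]
opening: 0.0439
```

```bash
python3 -m inch '[[[0,0,0,0],[0,0,0,0],[0,0,0,0],[0,0,-20,0],[0,0,-40,0],[0,0,-30,0],[0,0,0,0]]]' -0.4 && python3 -m inch '[[[-34,-20,0,0],[-38,-22,0,0],[-38,-22,0,0],[-38,-22,0,0],[-36,-20,0,0],[0,0,0,0],[0,0,0,0]]]' -0.9; python3 -c "
from h import *
c=cam('side');cv2.imwrite('pics/side10.png',cv2.resize(c['img'][90:210,100:260],(800,600),interpolation=cv2.INTER_CUBIC))"
```

```text
time: 40.4
tool_pos: [0.5421, 0.3301, 0.1126]
tool_rot: [3.137, -0.003, 1.527]
contact_force: [0.3, 0.5, -0.7]
opening: 0.0642
time: 41.28
tool_pos: [0.427, 0.1504, 0.1096]
tool_rot: [3.142, -0.0, 1.526]
contact_force: [0.1, 0.2, 0.0]
opening: 0.0873
```

View pics/side10.png

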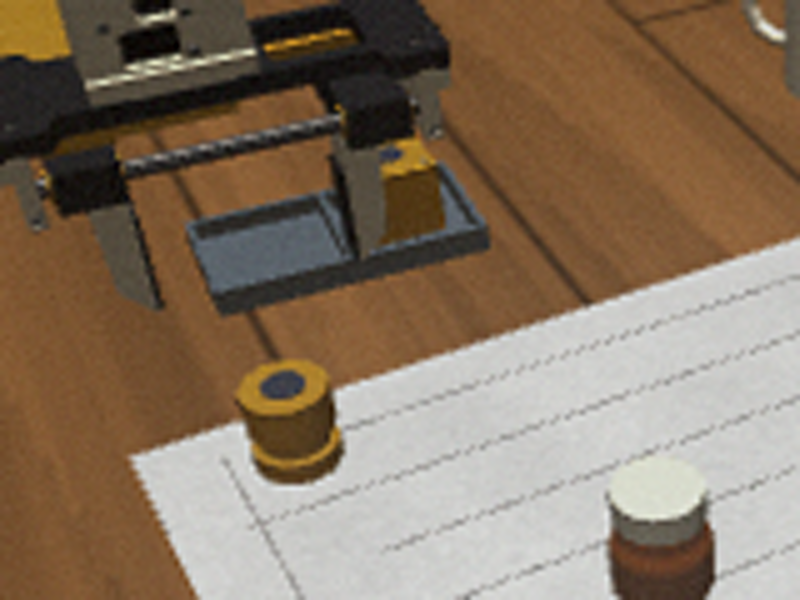

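The box stands in the right compartment at (410,195). The gripper is above the short coupling, whose bore is at (284,385). Grip it.

```bash
python3 -m inch '[[[0,0,35,0],[0,0,35,0],[0,0,22,0],[0,0,0,0],[0,0,0,0]]]' && python3 -m inch '[[[0,0,0,0],[0,0,0,0],[0,0,0,0],[0,0,0,0],[0,0,0,0],[0,0,0,0]]]' 1 25; python3 -m inch '[[[0,0,-25,0],[0,0,-45,0],[0,0,-30,0],[0,0,0,0],[0,0,0,0]]]'
```

```text
time: 41.95
tool_pos: [0.4274, 0.1508, 0.0185]
tool_rot: [3.141, -0.0, 1.528]
contact_force: [-0.1, -0.0, 0.4]
opening: 0.0873
time: 42.7
tool_pos: [0.4267, 0.1502, 0.0181]
tool_rot: [3.141, -0.0, 1.527]
contact_force: [0.1, -0.4, 2.0]
opening: 0.0434
time: 43.32
tool_pos: [0.4257, 0.15, 0.1168]
tool_rot: [-3.139, 0.0, 1.527]
contact_force: [-1.0, -0.2, -3.1]
opening: 0.0438
```

```bash
python3 -m inch '[[[34,5,0,0],[38,6,0,0],[38,6,0,0],[38,6,0,0],[36,5,0,0],[0,0,0,0],[0,0,40,0],[0,0,40,0],[0,0,0,0],[0,0,0,0]]]'; python3 -m inch '[[[0,0,6,0],[0,0,3,0],[0,0,1.5,0],[0,0,0,0],[0,0,0,0]]]';python3 -c "
from h import *
c=cam('side');cv2.imwrite('pics/side11.png',cv2.resize(c['img'][90:210,100:260],(800,600),interpolation=cv2.INTER_CUBIC))"
```

```text
time: 44.58
tool_pos: [0.4631, 0.3326, 0.0386]
tool_rot: [3.141, -0.0, 1.526]
contact_force: [-0.1, -0.0, -2.4]
opening: 0.0433
time: 45.2
tool_pos: [0.4628, 0.3329, 0.0277]
tool_rot: [3.141, -0.0, 1.527]
contact_force: [-0.1, 1.0, -2.5]
opening: 0.0435
```

View pics/side11.png

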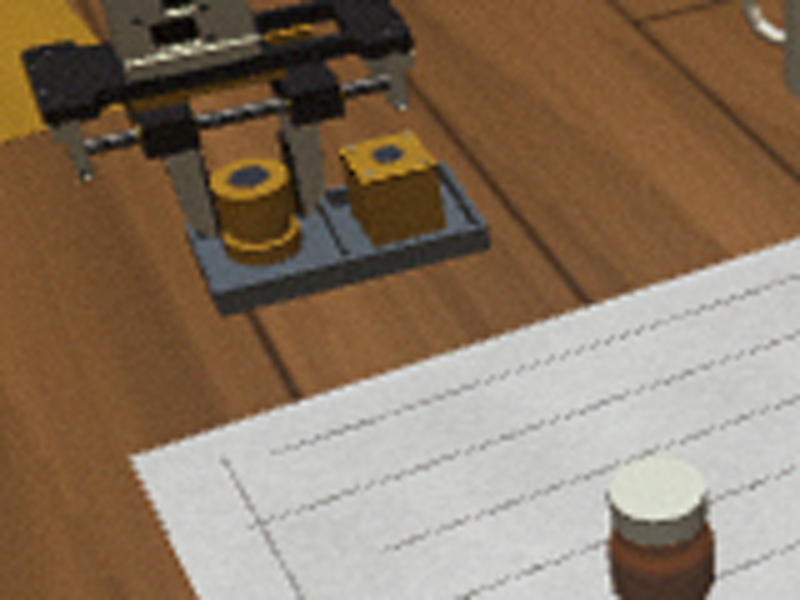

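The short coupling hangs over the left compartment at (258,215), a few mm above the floor. The right finger has room beside the box.

```bash
python3 -m inch '[[[0,0,2,0],[0,0,1.3,0],[0,0,0,0],[0,0,0,0]]]';  python3 -m inch '[[[0,0,0.7,0],[0,0,0,0],[0,0,0,0]]]';  python3 -m inch '[[[0,0,0.7,0],[0,0,0,0],[0,0,0,0]]]'
```

```text
time: 45.75
tool_pos: [0.4627, 0.3328, 0.0242]
tool_rot: [3.142, -0.0, 1.527]
contact_force: [1.4, 0.1, -1.9]
opening: 0.043
time: 46.12
tool_pos: [0.4627, 0.3328, 0.0236]
tool_rot: [3.142, -0.0, 1.527]
contact_force: [-1.2, 0.6, -2.4]
opening: 0.0438
time: 46.5
tool_pos: [0.4628, 0.3329, 0.0231]
tool_rot: [3.141, -0.0, 1.527]
contact_force: [-1.5, -1.1, 1.7]
opening: 0.0432
```

Contact. Press slightly, release to 54 mm, retreat and check.

```bash
python3 -m inch '[[[0,0,0.4,0],[0,0,0,0]]]';python3 -m inch '[[[0,0,0,0],[0,0,0,0],[0,0,0,0],[0,0,-15,0],[0,0,-40,0],[0,0,-60,0],[-40,0,-40,0],[-40,0,0,0],[0,0,0,0]]]' -0.18; python3 look.py 12 side scene|grep -v hex; python3 -c "
import cv2
a=cv2.imread('pics/side12.png');b=cv2.imread('pics/scene12.png')[210:420,120:560];b=cv2.resize(b,(629,300))
a=a[160:600,180:620];a=cv2.resize(a,(300,300),interpolation=cv2.INTER_AREA)
cv2.imwrite('pics/f12s.png',cv2.resize(cv2.imread('pics/side12.png')[160:600,180:620],(600,600)));cv2.imwrite('pics/f12c.png',cv2.resize(cv2.imread('pics/scene12.png')[210:420,120:560],(800,382)))"
```

```text
time: 46.75
tool_pos: [0.4628, 0.3329, 0.0231]
tool_rot: [3.141, -0.0, 1.527]
contact_force: [-1.9, -0.6, 5.7]
opening: 0.0435
time: 47.88
tool_pos: [0.4594, 0.2511, 0.1791]
tool_rot: [3.14, -0.0, 1.524]
contact_force: [-0.3, 0.4, -0.1]
opening: 0.0544
side [ 0.318 -0.556  0.56 ] 352.2130092448762
lantern_cage [545. 397.] 0.8 [ 0.436 -0.329]
tall_coupling [517. 461.] 0.59 [ 0.509 -0.334]
ball_finial [366. 548.] 0.81 [ 0.729 -0.212]
ball_finial [323. 534.] 0.79 [ 0.767 -0.136]
ball_finial [488. 524.] 0.6 [ 0.589 -0.339]
square_box [206. 286.] 0.56 [0.556 0.344]
short_coupling [222. 240.] 0.79 [0.463 0.335]
bell_cup [294. 441.] 0.54 [ 0.681 -0.017]
rivet_jar [320. 362.] 0.75 [ 0.548 -0.01 ]
rivet_jar [516. 463.] 0.21 [ 0.513 -0.334]
two_tray [215. 263.] 0.68 [0.507 0.336]
scene [ 1.529 -0.493  0.738] 464.2555816209178
lantern_cage [319. 173.] 0.56 [ 0.426 -0.324]
tall_coupling [342. 177.] 0.5 [ 0.498 -0.337]
ball_finial [394. 352.] 0.82 [ 0.76  -0.138]
ball_finial [375. 183.] 0.79 [ 0.588 -0.352]
ball_finial [398. 294.] 0.73 [ 0.724 -0.218]
ball_finial [363. 263.] 0.72 [ 0.621 -0.23 ]
square_box [254. 513.] 0.85 [0.538 0.337]
short_coupling [234. 495.] 0.47 [0.451 0.353]
bell_cup [345. 401.] 0.63 [ 0.689 -0.01 ]
rivet_jar [302. 357.] 0.64 [ 0.537 -0.016]
rivet_jar [342. 178.] 0.62 [ 0.498 -0.335]
three_tray [348. 179.] 0.72 [ 0.515 -0.339]
three_tray [253. 516.] 0.47 [0.536 0.345]
two_tray [243. 503.] 0.86 [0.491 0.346]
```

View pics/f12s.png

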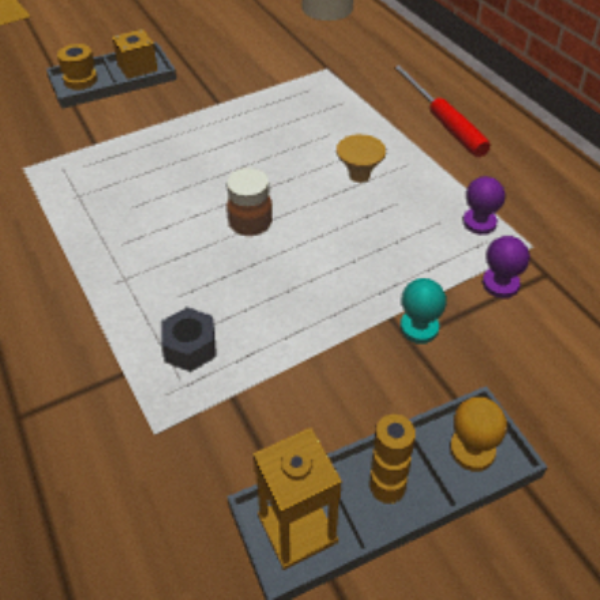

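View pics/f12c.png

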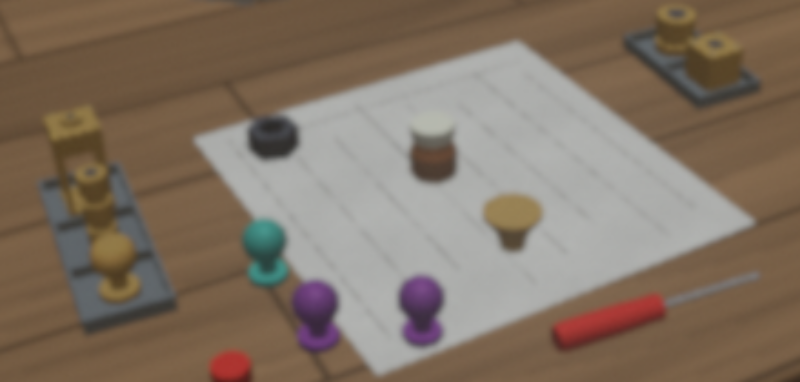

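Both views show all five pieces upright, each in its own compartment. The bell cup, nut, jar and look-alike finials are where they were, and the gripper is clear.

```bash
python3 -c "
from cell import *
print(hand_in())"
```

```text
the job is handed in; nothing more can be done
None
```

I made up both kits and handed the job in at about 48 s of the 118 s allowed. The lantern, tall coupling and ball finial are in the three-compartment tray; the square box and short coupling are in the two-compartment tray. Each piece was lowered until the wrist force showed contact (about 6–9 N at most) and then released.

- **Final pictures:** the scene and side pictures, taken just before hand-in with the gripper clear, show all five pieces upright, one to a compartment. The bell cup, nut, jar and look-alike finials look unmoved.
- **Disagreements:** the wrist and side cameras differed by about 8 mm on the two-compartment tray's position. I aimed between the two, and the pictures show the box and short coupling clear of the walls. In the last pictures the networks also gave a few false labels and were up to about 2 cm off on the two-tray pieces; I went by the pictures.
- **Not checked:** I viewed no picture after hand-in. I did not measure how flat the pieces stand beyond what the pictures show.

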